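# Test a contactor return spring at rated load and sort it

### The arm

A 6-joint arm with a two-finger parallel gripper is mounted at the origin on the work surface. World frame = base frame: x ahead of the robot, y to its left, z up, the work surface at z = 0. Lengths are in m, angles in rad, forces in N, time in s.
With the tool pointing down it reaches from about 0.35 to 0.975 m from the base axis. Payload 4.9 kg.
Tool frame: the origin (TCP) lies between the finger pads; the fingertips stand 17 mm ahead of it and the grasp point (between the pads) lies 2 mm behind it (manip.nose_length is the distance from the TCP to the fingertips, in m); z points along the fingers, y is the line along which they close (so a half turn about z gives the same grasp; the last joint's range is limited). The gripper opens to 85 mm and grips with 20 to 120 N. Pads are 22 mm wide; open, the fingers measure 114 mm over their backs; the gripper's body (76 mm by 85 mm) begins 54 mm behind the grasp point. The pads swing forward as they close: fully open they stand 13 mm farther back than shut.
Start: joints at [-1.437, 0.053, 1.613, -0, 1.476, -0.119], TCP at [0.156, -0.605, 0.248] pointing down, gripper open.
Joint ranges: [-3.01, 3.01], [-1.01, 2.22], [0.06, 2.58], [-1.02, 4.17], [0.09, 2.62], [-3.14, 3.14]. Speed limits (rad/s): [2.57, 2.57, 3.14, 3.14, 3.14, 3.14].

### API

Orientations are given as a unit quaternion [w, x, y, z].
In Python, from plant import manip gives the robot as it stands. The module is installed in compiled form; this text tells all that it offers.
- The arm moves only by the tool apply_moves, never from a script. Its argument "moves" is a list of rows, each a list of 3 entries, a list of its own where there are three numbers: the turn, a rotation vector about the tool's x, y, z in rad, then the shift along the tool's x, y, z in cm, then the closure, from -1 (fully open) to 1 (shut), so that 0 is half open. A call has 1 to 20 rows; each row is the pose to reach, as a shift and turn from the pose commanded when the call began, along the tool's axes at that moment; what a row does not reach only later rows make up. A row lasts 1/10 s, in which the tool goes at most 50 mm and 8.59 degrees, less where a joint would pass 70% of its speed; a pose out of reach is approached as far as the arm can. A call with a gripper value outside its range is refused whole. The fingers move at their own pace and stop on an object; the grip force is fixed at half the most. Time passes only in rows, so rows that repeat a pose let the fingers close. It gives the time, the measured TCP pose, the force, the opening and the grip force at its end, in the units of the state.
- manip.state(): the state, without advancing time (a new reading comes with each control period).
- manip.grab_frame(name): name is "side" or "top" or "wrist"; returns a dict with "image" (420x560x3 uint8, red, green, blue), "K" (3x3 intrinsics, pixels), "k1" (the pictures are not rectified: a ray, as slopes to the right and down, at radius r is drawn at 1 + k1 r^2 times it, then the intrinsics apply), "rvec" (rotation vector, rad) and "tvec" (3), from world to camera coordinates, as OpenCV has them. Camera axes: x right, y down, z forward; pixel columns grow to the right and rows downward; lengths in m; the calibration is good to about 2 mm. A picture is of the moment at which its call begins. There is no depth.
- manip.job_done(): hands the job in; it is judged then, once.
Trained networks look in a picture, given as the dict that the camera call returned (one of the last four; its "shot" number tells which), for a name from the list of things; names that differ only in an ending like _2 or _b are one class to them, and where a whole thing is asked for, a point or a joint stands for the part that bears it (a point fixed in the world has none). Each returns a list of dicts, best first, with "score" (0 to 1); they miss things now and then, are a little off and sometimes report something else, mostly with a low value. They report only what shows in the picture. A call takes as long as a camera call. They do not tell look-alikes from the thing itself.
- manip.look_for(picture, label): "location" ([x, y, z] in m, in the coordinates of the camera as it stood for that picture, good to about 4 mm: the middle of the surface that is visible of it).
- manip.silhouettes(picture, label): "pixels" (420x560 bool, what is visible of it).
- manip.spot_point(picture, label): "location" ([x, y, z] in m, in the coordinates of the camera as it stood for that picture, good to about 4 mm: a listed point, or the origin of a listed thing).
The state is a dict: "time": time; "joint_pos": joint angles; "joint_vel": joint speeds; "joint_efforts": joint torques, N m; "tool_pos": TCP position; "tool_rot": TCP orientation; "contact_force": force on the tool from outside, world axes, zero at the start; "ft_torque": the same for the moment, N m; "gripper_width": opening from 0.0 (shut) to 1.0 (fully open); "grasp_force": force on a finger pad.
Only numpy, scipy, OpenCV 4.12 (cv2) and the standard library are available. Lean on these libraries where they do the work, as an engineer would, in place of code of your own. Each camera call takes 0.05 s, during which the arm holds its last target. There are 200 camera calls.

### The job

Test the big steel return spring on the bench spring tester: stand it on the plate over the spigot, let go, press the ram's palm knob down gently until the spring carries its rated load of 12 N (never more than 15 N), hold that for a second, then let the ram come right up. The orange drag collar stays where the ram pushed it (do not touch it): if its lower edge stopped above the black line, in the green band, stand the spring upright in the green tray; if it went past the line into the red band, stand it upright in the red tray. Leave the other things on the bench where they are.

Things in the scene. Friction and masses are not known exactly. Their poses are not given: they have to be found in the camera images.
- spring: steel coil return spring standing upright on the mat: 26 mm outside, 21 mm inside, open ends, 50 mm free length, 45 g; shortens by 25 mm at most. Origin: centre of its lower end, z up its axis. Grip it round the coils 15 to 35 mm up, with 15 to 25 N. Its stiffness is unknown: at 12 N a sound spring gives 9 to 11 mm, a tired one 17 to 20 mm
- tester: bench spring tester, fixed; place and yaw vary. Origin: on the mat (2 mm above the table) under the spring axis. Cast base 26 mm high, x -70 to 80, y -75 to 125 mm; square column (x 7 to 37, y 75 to 101 mm) to 241 mm. The room over the plate is open to -x, +x and -y but not from above, where the ram hangs: bring the spring in from there with the gripper leaning back 35 to 45 degrees
- plate (a point): centre of the top face of the tester's round plate (radius 30 mm), 35 mm above the tester's origin, axes as the tester's. The spigot here is 16 mm across at its foot, tapers to 7 mm and is 8 mm high; the spring stands flat on the plate around it with 2.4 mm play all round. The ram's foot (disc, radius 15 mm) hangs 78 mm above the plate, so it meets the 50 mm spring after 28 mm of stroke
- ram (a joint): downward stroke of the ram in m: 0 fully up, 0.056 at most. A light return spring lifts it again when let go; the ram with the collar it drags needs 1.2 N at the top and 1.6 N at the bottom of its stroke, so under load the knob takes about 1.5 N more than the spring
- knob (a point): centre of the flat top (34 mm across) of the ram's black palm knob (44 mm across), on the spring axis, 248 mm above the plate with the ram up; moves with the ram. Press it straight down from above, with closed fingers for instance
- collar (a joint): downward travel in m of the orange drag collar on the column, 0 at the top as at the start. An arm of the ram pushes it down from the first millimetre; it stays by friction where it was pushed. 0.043 is level with the reference line: less is the green band (sound), more is the red band (tired)
- collar_edge (a point): centre, on the column's axis, of the lower edge of the orange drag collar (44 mm by 38 mm, 12 mm high)
- line (a point): the black reference line across the column, on its axis, 66 mm above the tester's origin: the collar's lower edge stands 43 mm above it at the start. 16 mm green band above the line, 16 mm red band below, on three faces of the column
- tray_green: green open tray fixed to the mat, 96 mm square outside, 18 mm high, walls and floor 3 mm. Origin: centre of its underside, sides along x and y. For sound springs
- tray_red: red open tray, same size and origin, for tired springs; the two trays may change places
- contactor: bystander: the opened dark contactor, 85 by 75 by 75 mm with brass terminals; origin centre of its underside; leave alone
- small_spring: bystander: a small brass-coloured spring, 14 mm across and 22 mm high, standing; origin centre of its underside; not the one to test, leave alone
- board: bystander: green circuit board with heat sink, 105 by 165 mm, 41 mm high; origin centre of its underside; leave alone
- multimeter: bystander: orange multimeter lying on its back, 190 by 90 mm, 50 mm high; origin centre of its underside; leave alone
- screwdriver: bystander: screwdriver with blue handle, 190 mm long, lying; leave alone
- flux_jar: bystander: amber jar with black lid, 42 mm across, 42 mm high; leave alone
- head (a point): on the spring axis, at the underside of the tester's head, 190 mm above the tester's origin. The head spans x -11 to 35, y -24 to 104 mm, 34 mm high; the ram's bush (radius 16 mm) hangs 10 mm below it. Axes as the tester's
There are look-alikes about, which are no part of the job. Several things have the shape of the spring; the one meant has the colours described above.

How it is judged:
By the outcome, as a careful person would: the job done as asked, in the order asked, and still so for the second after the job is handed in, with the robot touching nothing.
It also fails if it takes over 72 s, if anything falls off the work surface, if the arm or the gripper's body presses on something with over 40 N, if the wrist force passes 120 N, or if a joint passes its speed limit or range.

## Working session

There is one attempt and no reset: what is moved stays moved. The work goes in short steps, Python scripts to look and compute and a tool call to move; the robot and the scene stay as the last step left them, time stands still between calls to the robot, and variables do not carry over. Pictures are saved under pics/ and viewed, at most 10 in all, crops included, and the job is handed in when it is done.

Besides the shell and the picture viewer there is one more tool, called after "Emit:" as name(argument=value, ...) on one line, values as JSON. apply_moves: Moves the arm, as the interface text tells. Its arguments: {"type":"object","properties":{"moves":{"type":"array"}},"required":["moves"]}

```bash
mkdir -p pics; cat > h.py <<'E'
import numpy as np, cv2
from scipy.spatial.transform import Rotation as R
from plant import manip
def w(p,loc): # camera->world
    return R.from_rotvec(np.ravel(p["rvec"])).inv().apply(np.array(loc)-np.ravel(p["tvec"]))
def save(p,n,crop=None,s=1):
    im=p["image"]
    if crop: a,b,c,d=crop; im=im[b:d,a:c]
    cv2.imwrite("pics/"+n,cv2.resize(im[:,:,::-1],None,fx=s,fy=s,interpolation=cv2.INTER_CUBIC))
def proj(p,P): # world->pixel
    c=R.from_rotvec(np.ravel(p["rvec"])).apply(np.atleast_2d(P))+np.ravel(p["tvec"])
    s=c[:,:2]/c[:,2:]; r2=(s**2).sum(1,keepdims=True); s=s*(1+p["k1"]*r2)
    K=p["K"]; return np.c_[K[0,0]*s[:,0]+K[0,2],K[1,1]*s[:,1]+K[1,2]]
def ray(p,uv): # pixel-> origin, dir world
    K=p["K"]; d=np.array([(uv[0]-K[0,2])/K[0,0],(uv[1]-K[1,2])/K[1,1]]); s=d.copy()
    for _ in range(20): s=d/(1+p["k1"]*(s@s))
    r=R.from_rotvec(np.ravel(p["rvec"])).inv()
    return -r.apply(np.ravel(p["tvec"])), r.apply([s[0],s[1],1])
def atz(p,uv,z):
    o,d=ray(p,uv); return o+d*(z-o[2])/d[2]
def st():
    s=manip.state(); r=R.from_quat(np.roll(s["tool_rot"],-1)); return s,np.array(s["tool_pos"]),r
E
cat > a.py <<'E'
from h import *
s,t,r=st(); print(s["time"],t,r.as_matrix().round(3).tolist(),s["contact_force"],s["gripper_width"])
for c in ["side","top"]:
    p=manip.grab_frame(c); save(p,c+"0.png")
    print(c,p["K"][0,0],p["k1"],"cam",ray(p,(280,210)))
    for f,ls in ((manip.spot_point,["spring","tester","plate","knob","collar_edge","line","head","tray_green","tray_red","small_spring","contactor","board","multimeter","flux_jar"]),(manip.look_for,["spring","screwdriver"])):
        for l in ls:
            for d in f(p,l)[:5]: 
                x=w(p,d["location"]); print(l,round(d["score"],2),x.round(3),proj(p,x).round()[0])
E
python3 a.py
```

```text
0.0 [ 0.15624818 -0.60454263  0.24705087] [[0.968, 0.25, -0.0], [0.25, -0.968, 0.002], [0.0, -0.002, -1.0]] [-0.14120212 -0.57449892 -0.33560144] 1.000485584021471
side 433.6431189172591 -0.015904685282204924 cam (array([ 0.36150888, -0.59042759,  0.82030351]), array([ 0.24991338,  0.66569676, -0.70316635]))
spring 0.58 [ 0.56  -0.284  0.   ] [325. 383.]
spring 0.54 [ 0.545 -0.341 -0.003] [331. 415.]
spring 0.51 [ 0.491 -0.307  0.001] [296. 408.]
plate 0.86 [ 0.517 -0.034  0.037] [259. 279.]
knob 0.61 [ 0.517 -0.031  0.285] [251. 196.]
collar_edge 0.54 [0.532 0.061 0.11 ] [249. 226.]
collar_edge 0.46 [ 0.663 -0.312  0.003] [379. 376.]
line 0.55 [0.526 0.059 0.07 ] [249. 239.]
head 0.97 [ 0.517 -0.028  0.192] [254. 230.]
tray_green 0.57 [0.57  0.334 0.003] [234. 183.]
tray_red 0.81 [0.455 0.313 0.003] [197. 199.]
small_spring 0.57 [ 0.597 -0.211  0.004] [326. 343.]
small_spring 0.45 [0.53  0.061 0.109] [248. 226.]
contactor 0.68 [ 0.663 -0.311  0.004] [379. 375.]
board 0.68 [0.781 0.141 0.004] [330. 207.]
multimeter 0.73 [ 0.779 -0.09   0.003] [373. 271.]
multimeter 0.41 [ 0.489 -0.30
[... 456 characters left out ...]
.61 [ 0.49  -0.311  0.002] [375. 252.]
spring 0.59 [ 0.546 -0.342  0.001] [386. 233.]
spring 0.53 [ 0.556 -0.284  0.   ] [366. 229.]
tester 0.63 [ 0.513 -0.033  0.003] [278. 242.]
plate 0.56 [ 0.514 -0.029  0.035] [277. 240.]
knob 0.67 [ 0.518 -0.033  0.277] [283. 228.]
head 0.56 [ 0.517 -0.036  0.191] [283. 233.]
tray_green 0.8 [0.578 0.335 0.006] [150. 216.]
tray_red 0.74 [0.453 0.31  0.003] [156. 260.]
contactor 0.81 [ 0.666 -0.307  0.002] [373. 192.]
board 0.94 [ 0.776  0.141 -0.   ] [221. 151.]
multimeter 0.58 [ 0.781 -0.093  0.001] [301. 152.]
flux_jar 0.65 [ 0.384 -0.152  0.   ] [320. 289.]
spring 0.52 [ 0.488 -0.309  0.035] [377. 252.]
screwdriver 0.58 [0.39  0.099 0.024] [230. 284.]
```

View pics/side0.png

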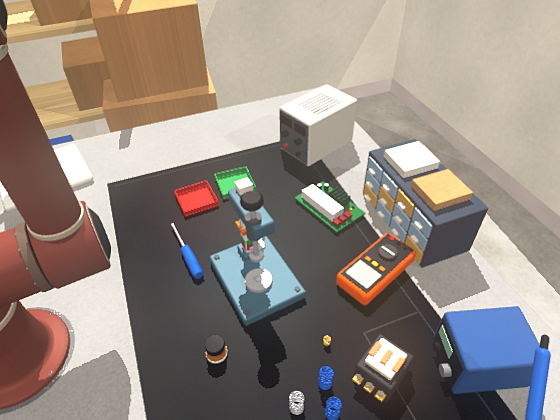

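View pics/top0.png

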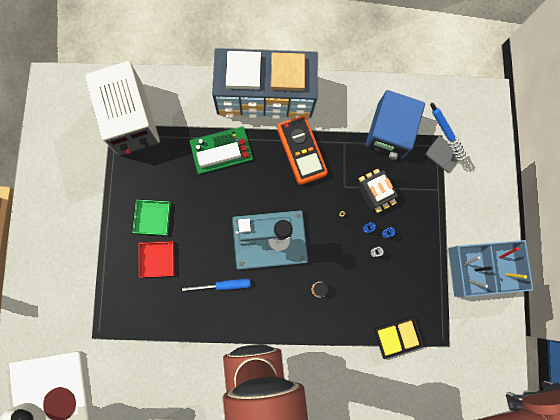

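The steel (silver) spring is at about side pixel (297,402), world (0.490, -0.309). The two blue ones are look-alikes. The tester is at about (0.516, -0.032) and the trays are at y≈0.31–0.335, red nearer the robot. Next I plan a leaning pre-grasp.

```bash
cat >> h.py <<'E'
def pose(P,az,tilt): # P = point 3 mm ahead of TCP ; az, tilt deg
    a,t=np.radians([az,tilt]); h=np.array([np.cos(a),np.sin(a),0]); z=h*np.sin(t)-np.array([0,0,np.cos(t)])
    x=h*np.cos(t)+np.array([0,0,np.sin(t)]); y=np.cross(z,x)
    return np.array(P)-.003*z, R.from_matrix(np.c_[x,y,z])
def go(P,az,tilt,back=0,t=None,r=None):
    if t is None: _,t,r=st()
    T,Q=pose(P,az,tilt); T=T-back*Q.as_matrix()[:,2]
    print("turn",(r.inv()*Q).as_rotvec().round(3).tolist(),"shift cm",(r.inv().apply(T-t)*100).round(2).tolist())
    return T,Q
E
python3 - <<'E'
from h import *
T,Q=go([.490,-.309,.024],60,50,.08); print(T)
T,Q=go([.490,-.309,.17],60,50,.08)
p=manip.grab_frame("top")
# tester yaw by base edges, z=.028
for uv in [(233,213),(305,210),(309,264),(235,269)]: print(uv,atz(p,uv,.028).round(3))
E
```

```text
turn [0.346, 0.825, -0.742] shift cm [35.26, -15.79, 17.1]
[ 0.45820916 -0.36406336  0.07735137]
turn [0.346, 0.825, -0.742] shift cm [35.26, -15.79, 2.5]
(233, 213) [0.589 0.098 0.028]
(305, 210) [ 0.603 -0.105  0.028]
(309, 264) [ 0.451 -0.118  0.028]
(235, 269) [0.432 0.086 0.028]
```

Emit:
apply_moves(moves=[[[0.346, 0.825, -0.742], [35.26, -15.79, 2.5], -0.18], [[0.346, 0.825, -0.742], [35.26, -15.79, 2.5], -0.18], [[0.346, 0.825, -0.742], [35.26, -15.79, 2.5], -0.18], [[0.346, 0.825, -0.742], [35.26, -15.79, 2.5], -0.18], [[0.346, 0.825, -0.742], [35.26, -15.79, 2.5], -0.18], [[0.346, 0.825, -0.742], [35.26, -15.79, 2.5], -0.18], [[0.346, 0.825, -0.742], [35.26, -15.79, 2.5], -0.18], [[0.346, 0.825, -0.742], [35.26, -15.79, 2.5], -0.18], [[0.346, 0.825, -0.742], [35.26, -15.79, 2.5], -0.18], [[0.346, 0.825, -0.742], [35.26, -15.79, 2.5], -0.18], [[0.346, 0.825, -0.742], [35.26, -15.79, 2.5], -0.18], [[0.346, 0.825, -0.742], [35.26, -15.79, 7.5], -0.18], [[0.346, 0.825, -0.742], [35.26, -15.79, 12.5], -0.18], [[0.346, 0.825, -0.742], [35.26, -15.79, 17.1], -0.18], [[0.346, 0.825, -0.742], [35.26, -15.79, 17.1], -0.18]])

```text
time: 3.25
tool_pos: [0.4551, -0.3612, 0.0715]
tool_rot: [-0.216, 0.786, 0.45, 0.365]
contact_force: [0.2, 1.9, -0.1]
gripper_width: 0.594
grasp_force: 0.0
```

```bash
python3 - <<'E'
from h import *
s,t,r=st(); print(t,r.as_matrix().round(3).tolist(),np.round(s["joint_pos"],3))
p=manip.grab_frame("wrist"); save(p,"w1.png")
for f in (manip.spot_point,manip.look_for):
    for d in f(p,"spring")[:4]:
        x=w(p,d["location"]); print(round(d["score"],2),x.round(4),proj(p,x).round()[0])
for P in ([.49,-.309,.002],[.49,-.309,.052]): print(proj(p,P).round())
go([.490,-.309,.024],60,50)
E
```

```text
[ 0.45509996 -0.36122327  0.07151876] [[0.328, 0.865, 0.38], [0.549, -0.502, 0.669], [0.769, -0.011, -0.639]] [-1.101  0.393  1.712  0.697  1.611 -0.755]
0.92 [ 0.5428 -0.3437  0.0045] [385. 245.]
0.9 [ 0.5584 -0.2862  0.0009] [352. 180.]
0.89 [ 0.489  -0.3075  0.0018] [287. 242.]
0.89 [ 0.4893 -0.3106  0.03  ] [290. 224.]
0.78 [ 0.5574 -0.2864  0.0313] [358. 153.]
0.68 [ 0.5401 -0.3466  0.0339] [397. 228.]
[[290. 243.]]
[[290. 201.]]
turn [0.003, 0.001, 0.002] shift cm [-0.11, -0.16, 8.28]
```

View pics/w1.png

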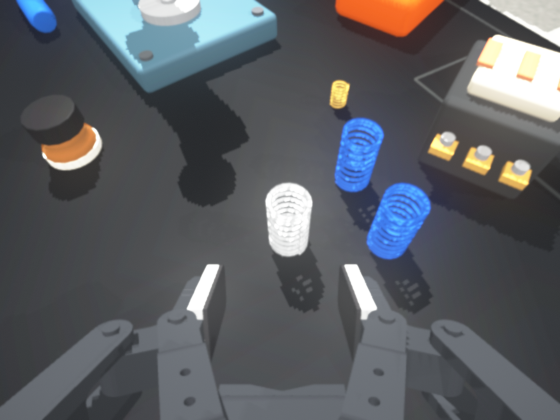

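The wrist view shows the silver spring at pixel (289,220) with its foot at (290,243), matching the prediction. The two blue springs at (358,155) and (397,222) are clear of the fingers. I approach most of the way and check tracking.

Emit:
apply_moves(moves=[[[0, 0, 0], [-0.05, -0.08, 2], -0.18], [[0, 0, 0], [-0.1, -0.16, 4], -0.18], [[0, 0, 0], [-0.1, -0.16, 5.5], -0.18], [[0, 0, 0], [-0.1, -0.16, 6], -0.18], [[0, 0, 0], [-0.1, -0.16, 6], -0.18], [[0, 0, 0], [-0.1, -0.16, 6], -0.18]])

```text
time: 4.0
tool_pos: [0.4799, -0.325, 0.0392]
tool_rot: [-0.21, 0.785, 0.453, 0.366]
contact_force: [-0.4, -0.0, -0.3]
gripper_width: 0.59
grasp_force: 0.0
```

```bash
python3 - <<'E'
from h import *
go([.490,-.309,.024],60,50); print(st()[1])
p=manip.grab_frame("wrist"); 
for d in manip.spot_point(p,"spring")[:4]:
        x=w(p,d["location"]); print(round(d["score"],2),x.round(4),proj(p,x).round()[0])
save(p,"w2.png",(200,140,400,400),2)
go([.490,-.309,.024],60,50); print(st()[1])
E
```

```text
turn [0.002, 0.001, 0.001] shift cm [0.05, 0.07, 2.12]
[ 0.47993391 -0.32500816  0.03919418]
0.87 [ 0.5442 -0.3464  0.0026] [410. 297.]
0.85 [ 0.4898 -0.3093  0.001 ] [284. 289.]
0.7 [ 0.5601 -0.2861  0.0018] [364. 202.]
turn [0.002, 0.001, 0.001] shift cm [0.09, 0.08, 2.12]
[ 0.47974352 -0.32508316  0.03889499]
```

Emit:
apply_moves(moves=[[[0, 0, 0], [0.08, 0.08, 1], -0.1], [[0, 0, 0], [0.08, 0.08, 2.1], 0.0], [[0, 0, 0], [0.08, 0.08, 2.1], 0.2], [[0, 0, 0], [0.08, 0.08, 2.1], 0.3], [[0, 0, 0], [0.08, 0.08, 2.1], 0.37], [[0, 0, 0], [0.08, 0.08, 2.1], 0.4], [[0, 0, 0], [0.08, 0.08, 2.1], 0.4], [[0, 0, 0], [0.08, 0.08, 2.1], 0.4], [[0, 0, 0], [0.08, 0.08, 2.1], 0.4]])

```text
time: 5.0
tool_pos: [0.4885, -0.3102, 0.0251]
tool_rot: [-0.211, 0.785, 0.453, 0.366]
contact_force: [0.1, -0.4, -1.3]
gripper_width: 0.302
grasp_force: 6.4
```

Emit:
apply_moves(moves=[[[0, 0, 0], [0, 0, 0], 0.43], [[0, 0, 0], [0, 0, 0], 0.43], [[0, 0, 0], [0, 0, 0], 0.43]])

```text
time: 5.3
tool_pos: [0.4885, -0.3102, 0.0252]
tool_rot: [-0.211, 0.785, 0.453, 0.366]
contact_force: [-0.8, -0.8, 0.4]
gripper_width: 0.294
grasp_force: 31.5
```

Emit:
apply_moves(moves=[[[0, 0, 0], [0, 0, 0], 0.415], [[0, 0, 0], [0, 0, 0], 0.415], [[0, 0, 0], [0, 0, 0], 0.415]])

```text
time: 5.6
tool_pos: [0.4886, -0.3102, 0.0252]
tool_rot: [-0.211, 0.785, 0.453, 0.366]
contact_force: [-1.1, 0.5, 0.3]
gripper_width: 0.294
grasp_force: 28.0
```

```bash
python3 - <<'E'
from h import *
s,t,r=st(); print(t,s["grasp_force"])
print(r.inv().apply([0,0,.01]), "for 1 cm up (m)")
np.savez("g.npz",t=t,q=r.as_quat())
p=manip.grab_frame("side"); q=manip.grab_frame("top")
for pp in (p,q):
  for l in ["tester","plate","knob","head","collar_edge","line"]:
    for d in manip.spot_point(pp,l)[:2]: 
        x=w(pp,d["location"]); print(l,round(d["score"],2),x.round(4))
E
```

```text
[ 0.48855806 -0.31015741  0.02520857] 28.029942411230877
[ 7.65893799e-03  1.94976673e-06 -6.42967068e-03] for 1 cm up (m)
tester 0.71 [ 0.5137 -0.0322  0.0019]
plate 0.74 [ 0.5189 -0.0337  0.0392]
knob 0.55 [ 0.5174 -0.0295  0.284 ]
head 0.92 [ 0.516  -0.0283  0.195 ]
head 0.2 [0.5296 0.0614 0.1124]
collar_edge 0.52 [0.5293 0.06   0.1125]
line 0.71 [0.5251 0.0583 0.0677]
tester 0.82 [ 0.5159 -0.0296  0.0036]
plate 0.9 [ 0.5161 -0.0305  0.0345]
knob 0.6 [ 0.5213 -0.0323  0.2834]
line 0.81 [0.5243 0.0541 0.069 ]
```

```bash
python3 - <<'E'
from h import *
s,t,r=st()
for D in ([0,0,.06],[.4565-.4895,-.1355+.3095,.06],[.5165-.4895,-.0315+.3095,.053]): print((r.inv().apply(D)*100).round(2))
E
```

```text
[ 4.6   0.   -3.86]
[ 13.22 -11.56   6.42]
[ 20.4  -11.57  16.06]
```

Emit:
apply_moves(moves=[[[0, 0, 0], [0.77, 0, -0.64], 0.41], [[0, 0, 0], [2.3, 0, -1.93], 0.41], [[0, 0, 0], [4.6, 0, -3.86], 0.41], [[0, 0, 0], [4.6, 0, -3.86], 0.41], [[0, 0, 0], [4.6, 0, -3.86], 0.41]])

```text
time: 6.8
tool_pos: [0.4887, -0.3103, 0.0859]
tool_rot: [-0.21, 0.785, 0.454, 0.366]
contact_force: [0.1, -0.3, -1.3]
gripper_width: 0.297
grasp_force: 21.4
```

Emit:
apply_moves(moves=[[[0, 0, 0], [1, -1.35, 1.2], 0.41], [[0, 0, 0], [3, -4, 3.6], 0.41], [[0, 0, 0], [5.2, -7, 6.2], 0.41], [[0, 0, 0], [7.2, -9.7, 8.6], 0.41], [[0, 0, 0], [8.62, -11.56, 10.28], 0.41], [[0, 0, 0], [8.62, -11.56, 10.28], 0.41], [[0, 0, 0], [8.62, -11.56, 10.28], 0.41]])

```text
time: 7.5
tool_pos: [0.455, -0.1351, 0.0842]
tool_rot: [-0.212, 0.785, 0.453, 0.366]
contact_force: [0.3, -0.6, -0.8]
gripper_width: 0.294
grasp_force: 21.4
```

```bash
cat > b.py <<'E'
from h import *
import sys
s,t,r=st(); g=np.load("g.npz"); print("t",t,"rot",(R.from_quat(g["q"]).inv()*r).as_rotvec().round(3),s["grasp_force"],"spring expected",(np.array([.4895,-.3095,.002])+t-g["t"]).round(4))
for c in sys.argv[2:]:
  p=manip.grab_frame(c)
  if c=="wrist": save(p,sys.argv[1],None,1)
  for l in ["spring","plate","head"]:
    for d in manip.spot_point(p,l)[:3]:
        x=w(p,d["location"]); print(c,l,round(d["score"],2),x.round(4),proj(p,x).round()[0])
E
python3 b.py w3.png wrist side
```

```text
t [ 0.45496831 -0.13511747  0.0842016 ] rot [0.002 0.    0.001] 21.3680561282672 spring expected [ 0.4559 -0.1345  0.061 ]
wrist spring 0.96 [ 0.4594 -0.1312  0.0613] [287. 304.]
wrist spring 0.19 [ 0.5998 -0.2095  0.0017] [541. 329.]
wrist plate 0.85 [ 0.5163 -0.0318  0.0357] [285. 157.]
wrist head 0.27 [ 0.4562 -0.1348  0.0603] [285. 314.]
side spring 0.62 [ 0.5466 -0.345  -0.004 ] [333. 417.]
side spring 0.58 [ 0.5581 -0.2853  0.0014] [324. 383.]
side spring 0.48 [0.4552 0.3104 0.0026] [197. 199.]
side plate 0.85 [ 0.5156 -0.0304  0.0365] [258. 278.]
side plate 0.65 [0.7801 0.1442 0.0037] [330. 206.]
side head 0.83 [ 0.5152 -0.0289  0.1931] [253. 230.]
```

View pics/w3.png

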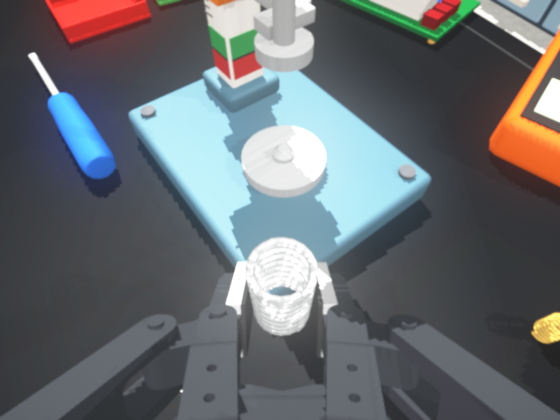

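The wrist view shows the spring held upright (top ring centre ≈ (282,262)), the plate at (285,158) with the spigot tip at ≈(283,147), and the ram foot at (285,48). I compute the remaining offset from pixels.

```bash
python3 - <<'E'
from h import *
p=manip.grab_frame("wrist"); s,t,r=st()
sp=atz(p,(282,262),.111); pl=atz(p,(284,159),.037); tip=atz(p,(283,147),.045); print(sp,pl,tip)
q=manip.silhouettes(p,"spring")[0]["pixels"]; v,u=np.where(q); print(u.min(),u.max(),v.min(),v.max())
for P in ([.4559,-.1345],[.4594,-.1312],[.458,-.133]):
    ang=np.linspace(0,6.28,60); c=np.c_[P[0]+.013*np.cos(ang),P[1]+.013*np.sin(ang),0*ang+.111]; k=proj(p,c); print(P,k.min(0).round(),k.max(0).round())
ang=np.linspace(0,6.28,60)
for z in (.111,.061): k=proj(p,np.c_[.4559+.013*np.cos(ang),-.1345+.013*np.sin(ang),0*ang+z]); print(z,k.min(0).round(),k.max(0).round())
for D in ([.5161-.4565,-.0312+.1340,-.006],[0,0,-.02]): print((r.inv().apply(D)*100).round(2))
E
```

```text
[ 0.4576244 -0.1321954  0.111    ] [ 0.51555179 -0.03537323  0.037     ] [ 0.51688689 -0.03161723  0.045     ]
246 317 237 335
[0.4559, -0.1345] [244. 237.] [318. 306.]
[0.4594, -0.1312] [248. 226.] [321. 293.]
[0.458, -0.133] [247. 231.] [321. 299.]
0.111 [244. 237.] [318. 306.]
0.061 [253. 286.] [309. 341.]
[7.18 0.01 9.49]
[-1.53 -0.    1.29]
```

Emit:
apply_moves(moves=[[[0, 0, 0], [0, 0, -0.1], 0.41], [[0, 0, 0], [1.2, 0, 1.4], 0.41], [[0, 0, 0], [2.9, 0, 3.6], 0.41], [[0, 0, 0], [4.6, 0, 6], 0.41], [[0, 0, 0], [6.0, 0, 7.9], 0.41], [[0, 0, 0], [6.9, 0, 9.1], 0.41], [[0, 0, 0], [7.2, 0, 9.5], 0.41], [[0, 0, 0], [7.2, 0, 9.5], 0.41], [[0, 0, 0], [7.2, 0, 9.5], 0.41]])

```text
time: 8.9
tool_pos: [0.5151, -0.0335, 0.0792]
tool_rot: [-0.211, 0.785, 0.453, 0.366]
contact_force: [-0.1, 0.5, 0.3]
gripper_width: 0.297
grasp_force: 21.4
```

```bash
python3 b.py w4.png wrist side; python3 -c "
from h import *
p=manip.grab_frame('side'); save(p,'s4.png',(190,200,330,320),5)"
```

```text
t [ 0.51505396 -0.03346837  0.07920938] rot [-0. -0.  0.] 21.376843499019742 spring expected [ 0.516  -0.0328  0.056 ]
wrist spring 0.91 [ 0.5146 -0.0307  0.0531] [279. 313.]
wrist plate 0.79 [ 0.5161 -0.0321  0.0403] [283. 321.]
side spring 0.73 [ 0.5462 -0.3429 -0.002 ] [332. 415.]
side spring 0.53 [ 0.5184 -0.028   0.0562] [258. 272.]
side plate 0.64 [ 0.5165 -0.0329  0.0371] [259. 279.]
side plate 0.53 [0.5299 0.0609 0.1126] [249. 225.]
side head 0.82 [ 0.5137 -0.0295  0.1937] [253. 230.]
```

View pics/w4.png

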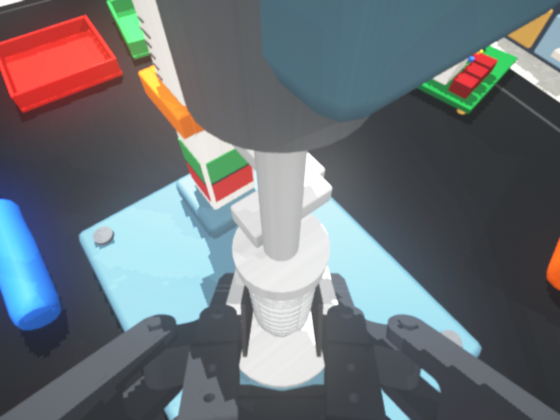

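The wrist view shows the spring under the foot and centred on the plate (spring (281,305), plate (283,321)). I lower it gently in stages.

Emit:
apply_moves(moves=[[[0, 0, 0], [-0.23, 0, 0.19], 0.41], [[0, 0, 0], [-0.46, 0, 0.39], 0.41], [[0, 0, 0], [-0.69, 0, 0.58], 0.41], [[0, 0, 0], [-0.92, 0, 0.77], 0.41], [[0, 0, 0], [-1.15, 0, 0.97], 0.41], [[0, 0, 0], [-1.15, 0, 0.97], 0.41], [[0, 0, 0], [-1.15, 0, 0.97], 0.41]])

```text
time: 10.05
tool_pos: [0.5151, -0.0329, 0.064]
tool_rot: [-0.211, 0.785, 0.453, 0.366]
contact_force: [-0.8, 0.4, -0.3]
gripper_width: 0.297
grasp_force: 21.4
```

Emit:
apply_moves(moves=[[[0, 0, 0], [-0.08, 0, 0.065], 0.41], [[0, 0, 0], [-0.16, 0, 0.13], 0.41], [[0, 0, 0], [-0.23, 0, 0.19], 0.41], [[0, 0, 0], [-0.23, 0, 0.19], 0.41]])

```text
time: 10.45
tool_pos: [0.515, -0.0329, 0.061]
tool_rot: [-0.211, 0.785, 0.453, 0.366]
contact_force: [0.2, 0.6, -0.3]
gripper_width: 0.297
grasp_force: 21.4
```

Emit:
apply_moves(moves=[[[0, 0, 0], [-0.04, 0, 0.03], 0.41], [[0, 0, 0], [-0.08, 0, 0.065], 0.41], [[0, 0, 0], [-0.08, 0, 0.065], 0.41]])

```text
time: 10.75
tool_pos: [0.5151, -0.033, 0.0601]
tool_rot: [-0.211, 0.785, 0.453, 0.366]
contact_force: [0.5, -0.2, 0.3]
gripper_width: 0.296
grasp_force: 21.4
```

Emit:
apply_moves(moves=[[[0, 0, 0], [-0.04, 0, 0.03], 0.41], [[0, 0, 0], [-0.08, 0, 0.065], 0.41], [[0, 0, 0], [-0.08, 0, 0.065], 0.41]])

```text
time: 11.05
tool_pos: [0.5152, -0.0329, 0.0601]
tool_rot: [-0.212, 0.784, 0.453, 0.366]
contact_force: [-4.1, -1.3, 6.7]
gripper_width: 0.294
grasp_force: 22.0
```

Contact came at the expected plate height (bottom ≈ 0.037). I release and back out along the tool axis.

Emit:
apply_moves(moves=[[[0, 0, 0], [0.04, 0, -0.03], 0.39], [[0, 0, 0], [0.04, 0, -0.03], 0.36], [[0, 0, 0], [0.04, 0, -0.03], 0.25], [[0, 0, 0], [0.04, 0, -0.03], 0.1], [[0, 0, 0], [0.04, 0, -0.03], -0.1], [[0, 0, 0], [0.04, 0, -0.03], -0.1], [[0, 0, 0], [0.04, 0, -1], -0.1], [[0, 0, 0], [0.04, 0, -3], -0.1], [[0, 0, 0], [0.04, 0, -6], -0.1], [[0, 0, 0], [0.04, 0, -10], -0.1], [[0, 0, 0], [0.04, 0, -13], -0.1], [[0, 0, 0], [0.04, 0, -13], -0.1]])

```text
time: 12.25
tool_pos: [0.4664, -0.1228, 0.1464]
tool_rot: [-0.207, 0.785, 0.453, 0.367]
contact_force: [0.2, -0.8, 0.0]
gripper_width: 0.551
grasp_force: 0.0
```

```bash
python3 b.py w5.png wrist side; python3 -c "
from h import *
T,Q=pose([.5165,-.031,.34],0,0); s,t,r=st()
# pointing down, closed fingers, tip 17mm ahead of TCP; target TCP z
for P in ([.42,-.16,.36],[.5165,-.031,.36]):
  for az in (0,30,60): print(az,(r.inv()*pose(P,az,0)[1]).as_rotvec().round(3).tolist(), (r.inv().apply(np.array(P)-t)*100).round(2).tolist())
"
```

```text
t [ 0.46638667 -0.12276635  0.14644392] rot [-0.007 -0.002 -0.003] 0.0 spring expected [ 0.4673 -0.1221  0.1232]
wrist spring 0.57 [ 0.5192 -0.0301  0.0365] [280. 218.]
wrist plate 0.66 [ 0.5172 -0.0323  0.0366] [279. 221.]
wrist head 0.67 [ 0.5163 -0.0313  0.1921] [278.  46.]
side spring 0.85 [ 0.5463 -0.3424 -0.002 ] [332. 415.]
side spring 0.69 [ 0.558  -0.2852 -0.0023] [324. 384.]
side spring 0.58 [ 0.5192 -0.0298  0.0358] [259. 278.]
side plate 0.69 [ 0.5182 -0.0309  0.0378] [259. 278.]
side plate 0.18 [0.5738 0.3345 0.0031] [235. 183.]
side head 0.76 [ 0.5147 -0.0293  0.1931] [253. 230.]
0 [-0.458, -0.789, 0.977] [12.91, -1.85, -18.52]
30 [-0.231, -0.852, 0.49] [12.91, -1.85, -18.52]
60 [-0.002, -0.873, -0.0] [12.91, -1.85, -18.52]
0 [-0.458, -0.789, 0.977] [23.19, 0.07, -6.27]
30 [-0.231, -0.852, 0.49] [23.19, 0.07, -6.27]
60 [-0.002, -0.873, -0.0] [23.19, 0.07, -6.27]
```

View pics/w5.png

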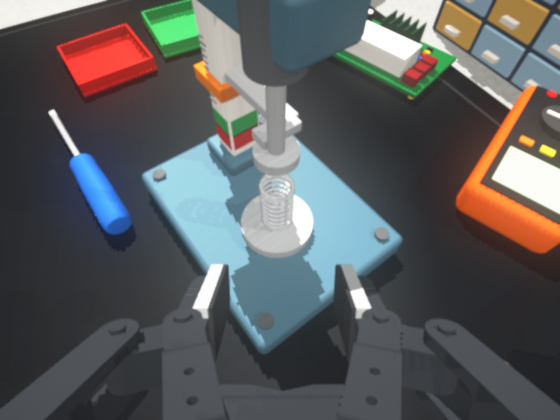

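The spring stands upright round the spigot at (278,205), under the foot, with the collar still at the top (210,75). I go up over the knob with fingers closed, pointing down.

Emit:
apply_moves(moves=[[[0, 0, 0], [3.5, -0.5, -5], 1], [[0, 0, 0], [7, -1, -10], 1], [[0, -0.3, 0], [10.5, -1.5, -15], 1], [[0, -0.6, 0], [12.91, -1.85, -18.52], 1], [[0, -0.873, 0], [12.91, -1.85, -18.52], 1], [[0, -0.873, 0], [12.91, -1.85, -18.52], 1], [[0, -0.873, 0], [12.91, -1.85, -18.52], 1], [[0, -0.873, 0], [16, -1.2, -15], 1], [[0, -0.873, 0], [19.5, -0.5, -10.5], 1], [[0, -0.873, 0], [23.19, 0.07, -6.27], 1], [[0, -0.873, 0], [23.19, 0.07, -6.27], 1], [[0, -0.873, 0], [23.19, 0.07, -6.27], 1], [[0, -0.873, 0], [23.19, 0.07, -6.27], 1]])

```text
time: 13.95
tool_pos: [0.5162, -0.0321, 0.3603]
tool_rot: [-0.0, 0.866, 0.5, -0.001]
contact_force: [0.5, 0.2, 0.5]
gripper_width: -0.002
grasp_force: 0.0
```

```bash
python3 -c "
from h import *
s,t,r=st(); print(t,r.as_matrix().round(3).tolist(),s['contact_force'],s['gripper_width'],np.round(s['joint_pos'],2))
for c in ('wrist','side','top'):
  p=manip.grab_frame(c)
  for l in ('knob','collar_edge'):
    for d in manip.spot_point(p,l)[:2]:
      x=w(p,d['location']); print(c,l,round(d['score'],2),x.round(4))
P=np.array([.5168,-.031,.325]); print((r.inv()*pose(P,60,0)[1]).as_rotvec().round(3).tolist(), (r.inv().apply(P-t)*100).round(2).tolist())
"
```

```text
[ 0.51622103 -0.03208987  0.36032247] [[0.5, 0.866, -0.002], [0.866, -0.5, -0.001], [-0.001, -0.001, -1.0]] [0.49158355 0.17049572 0.45905288] -0.002226621006998006 [-0.21 -0.25  1.71 -0.    1.68  0.32]
wrist knob 0.79 [ 0.5147 -0.0323  0.2848]
wrist collar_edge 0.51 [0.5279 0.0571 0.1098]
side knob 0.58 [ 0.5155 -0.0311  0.2809]
side collar_edge 0.55 [0.5306 0.0588 0.1104]
[-0.001, 0.001, 0.0] [0.13, -0.0, 3.53]
```

Emit:
apply_moves(moves=[[[0, 0, 0], [0.13, 0, 1.5], 1], [[0, 0, 0], [0.13, 0, 3.5], 1], [[0, 0, 0], [0.13, 0, 4.8], 1], [[0, 0, 0], [0.13, 0, 5.3], 1], [[0, 0, 0], [0.13, 0, 5.5], 1], [[0, 0, 0], [0.13, 0, 5.6], 1], [[0, 0, 0], [0.13, 0, 5.7], 1], [[0, 0, 0], [0.13, 0, 5.8], 1], [[0, 0, 0], [0.13, 0, 5.9], 1], [[0, 0, 0], [0.13, 0, 6.0], 1], [[0, 0, 0], [0.13, 0, 6.2], 1], [[0, 0, 0], [0.13, 0, 6.4], 1], [[0, 0, 0], [0.13, 0, 6.6], 1], [[0, 0, 0], [0.13, 0, 6.6], 1]])

```text
time: 15.8
tool_pos: [0.5172, -0.0307, 0.2945]
tool_rot: [0.0, 0.866, 0.5, -0.0]
contact_force: [0.8, 0.0, 0.8]
gripper_width: 0.005
grasp_force: 0.4
```

```bash
cat > f.py <<'E'
from h import *
F=[];Z=[]
for i in range(4):
    p=manip.grab_frame("wrist"); s=manip.state(); F.append(s["contact_force"]); Z.append(s["tool_pos"])
print(s["time"],"F",np.mean(F,0).round(2),np.std(F,0).round(2),"pos",np.mean(Z,0).round(5))
E
python3 f.py
```

```text
16.0 F [0.38 0.28 0.93] [0.46 0.32 0.41] pos [ 0.51719 -0.03072  0.29474]
```

Emit:
apply_moves(moves=[[[0, 0, 0], [0, 0, 0.3], 1], [[0, 0, 0], [0, 0, 0.6], 1], [[0, 0, 0], [0, 0, 0.9], 1], [[0, 0, 0], [0, 0, 1.2], 1], [[0, 0, 0], [0, 0, 1.45], 1], [[0, 0, 0], [0, 0, 1.65], 1], [[0, 0, 0], [0, 0, 1.75], 1], [[0, 0, 0], [0, 0, 1.75], 1]])

```text
time: 16.8
tool_pos: [0.5171, -0.0307, 0.2771]
tool_rot: [-0.0, 0.866, 0.5, -0.0]
contact_force: [0.9, 0.3, 1.1]
gripper_width: 0.004
grasp_force: 0.4
```

```bash
python3 f.py; python3 -c "
from h import *
for c in ('side',):
  p=manip.grab_frame(c)
  for l in ('knob','collar_edge','spring'):
    for d in manip.spot_point(p,l)[:3]:
      x=w(p,d['location']); print(c,l,round(d['score'],2),x.round(4))"
```

```text
17.0 F [0.81 0.04 0.98] [0.54 0.42 0.49] pos [ 0.51714 -0.03072  0.27732]
side knob 0.69 [ 0.518  -0.0331  0.2578]
side knob 0.36 [0.5661 0.335  0.0059]
side knob 0.33 [ 0.3803  0.1387 -0.0006]
side collar_edge 0.74 [0.5704 0.3329 0.0058]
side collar_edge 0.54 [0.5293 0.0573 0.0865]
side spring 0.72 [ 5.443e-01 -3.404e-01 -5.000e-04]
side spring 0.7 [ 0.5586 -0.2874 -0.0009]
side spring 0.68 [ 0.5171 -0.0314  0.037 ]
```

Emit:
apply_moves(moves=[[[0, 0, 0], [0, 0, 0.15], 1], [[0, 0, 0], [0, 0, 0.3], 1], [[0, 0, 0], [0, 0, 0.4], 1], [[0, 0, 0], [0, 0, 0.5], 1], [[0, 0, 0], [0, 0, 0.6], 1], [[0, 0, 0], [0, 0, 0.7], 1], [[0, 0, 0], [0, 0, 0.7], 1]])

```text
time: 17.9
tool_pos: [0.5172, -0.0307, 0.2707]
tool_rot: [0.0, 0.866, 0.5, -0.0]
contact_force: [-1.5, 0.3, 4.2]
gripper_width: -0.003
grasp_force: 2.0
```

```bash
python3 f.py
```

```text
18.1 F [-1.65  0.07  4.91] [0.2  0.26 0.39] pos [ 0.51719 -0.03072  0.27066]
```

Emit:
apply_moves(moves=[[[0, 0, 0], [0, 0, 0.1], 1], [[0, 0, 0], [0, 0, 0.2], 1], [[0, 0, 0], [0, 0, 0.3], 1], [[0, 0, 0], [0, 0, 0.3], 1]])

```text
time: 18.5
tool_pos: [0.5172, -0.0307, 0.2681]
tool_rot: [0.0, 0.866, 0.5, -0.0]
contact_force: [-3.2, 0.2, 7.1]
gripper_width: 0.001
grasp_force: 3.4
```

```bash
python3 f.py
```

```text
18.7 F [-3.26  0.17  6.85] [0.6 0.5 0.6] pos [ 0.51721 -0.03074  0.26813]
```

Emit:
apply_moves(moves=[[[0, 0, 0], [0, 0, 0.1], 1], [[0, 0, 0], [0, 0, 0.2], 1], [[0, 0, 0], [0, 0, 0.3], 1], [[0, 0, 0], [0, 0, 0.3], 1]])

```text
time: 19.1
tool_pos: [0.5172, -0.0307, 0.2651]
tool_rot: [0.0, 0.866, 0.5, -0.0]
contact_force: [-3.5, 0.9, 6.5]
gripper_width: -0.002
grasp_force: 3.3
```

```bash
python3 f.py
```

```text
19.3 F [-2.59  0.1   6.77] [0.21 0.58 0.24] pos [ 0.51722 -0.03073  0.26511]
```

The force stopped rising, so I take a look.

```bash
python3 -c "
from h import *
p=manip.grab_frame('side'); save(p,'s6.png',(200,150,320,300),4)
for l in ('knob','collar_edge','spring'):
    for d in manip.spot_point(p,l)[:2]:
      x=w(p,d['location']); print(l,round(d['score'],2),x.round(4),proj(p,x).round()[0])"; python3 f.py
```

```text
knob 0.76 [ 0.5149 -0.0293  0.2457] [252. 211.]
collar_edge 0.59 [0.5278 0.0625 0.0746] [249. 236.]
spring 0.67 [ 0.5571 -0.2833  0.0032] [323. 382.]
spring 0.58 [ 0.5152 -0.0308  0.0351] [258. 279.]
19.7 F [-3.13 -0.08  6.48] [0.63 0.22 0.41] pos [ 0.51721 -0.03072  0.26508]
```

View pics/s6.png

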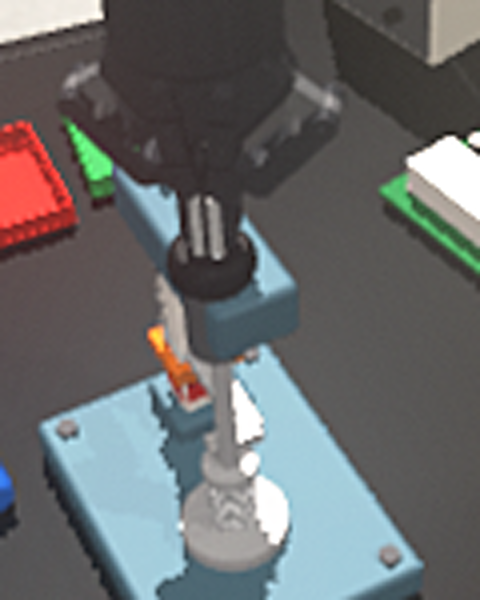

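The spring is still under the foot, with about 9 mm of compression so far. There is some lateral load, so I ease 0.5 mm toward -x and continue slowly.

Emit:
apply_moves(moves=[[[0, 0, 0], [-0.03, -0.04, 0], 1], [[0, 0, 0], [-0.03, -0.04, 0], 1], [[0, 0, 0], [-0.03, -0.04, 0.1], 1], [[0, 0, 0], [-0.03, -0.04, 0.2], 1], [[0, 0, 0], [-0.03, -0.04, 0.2], 1]])

```text
time: 20.2
tool_pos: [0.5172, -0.0307, 0.2634]
tool_rot: [0.001, 0.866, 0.5, 0.001]
contact_force: [-1.6, 0.9, 7.1]
gripper_width: -0.0
grasp_force: 3.6
```

```bash
python3 f.py
```

```text
20.4 F [-1.6   0.03  6.86] [0.12 0.31 0.44] pos [ 0.51716 -0.03074  0.26349]
```

Emit:
apply_moves(moves=[[[0, 0, 0], [0, 0, 0.1], 1], [[0, 0, 0], [0, 0, 0.2], 1], [[0, 0, 0], [0, 0, 0.3], 1], [[0, 0, 0], [0, 0, 0.3], 1]])

```text
time: 20.8
tool_pos: [0.5172, -0.0307, 0.2609]
tool_rot: [0.001, 0.866, 0.5, 0.001]
contact_force: [-2.8, 0.5, 7.9]
gripper_width: 0.001
grasp_force: 4.4
```

```bash
python3 f.py
```

```text
21.0 F [-3.1   0.72  8.81] [0.58 0.45 0.45] pos [ 0.51718 -0.03074  0.26095]
```

Emit:
apply_moves(moves=[[[0, 0, 0], [-0.02, -0.03, 0.1], 1], [[0, 0, 0], [-0.02, -0.03, 0.2], 1], [[0, 0, 0], [-0.02, -0.03, 0.3], 1], [[0, 0, 0], [-0.02, -0.03, 0.3], 1]])

```text
time: 21.4
tool_pos: [0.5171, -0.0307, 0.2585]
tool_rot: [0.001, 0.866, 0.5, 0.001]
contact_force: [-2.6, 0.7, 9.7]
gripper_width: 0.003
grasp_force: 5.1
```

```bash
python3 f.py
```

```text
21.6 F [-2.35  1.64 10.24] [0.53 0.51 0.61] pos [ 0.51716 -0.03075  0.25855]
```

Emit:
apply_moves(moves=[[[0, 0, 0], [0, 0, 0.1], 1], [[0, 0, 0], [0, 0, 0.2], 1], [[0, 0, 0], [0, 0, 0.3], 1], [[0, 0, 0], [0, 0, 0.3], 1]])

```text
time: 22.0
tool_pos: [0.5172, -0.0307, 0.256]
tool_rot: [0.001, 0.866, 0.5, 0.001]
contact_force: [-3.9, 2.1, 12.3]
gripper_width: 0.0
grasp_force: 6.0
```

```bash
python3 f.py
```

```text
22.2 F [-3.11  1.48 12.  ] [0.42 0.42 0.2 ] pos [ 0.51718 -0.03074  0.25607]
```

Emit:
apply_moves(moves=[[[0, 0, 0], [0, 0, 0.08], 1], [[0, 0, 0], [0, 0, 0.16], 1], [[0, 0, 0], [0, 0, 0.24], 1], [[0, 0, 0], [0, 0, 0.24], 1]])

```text
time: 22.6
tool_pos: [0.5172, -0.0308, 0.2542]
tool_rot: [0.001, 0.866, 0.5, 0.001]
contact_force: [-4.0, 1.4, 13.5]
gripper_width: -0.0
grasp_force: 6.9
```

```bash
python3 f.py
```

```text
22.8 F [-4.89  1.53 13.62] [0.39 0.29 0.2 ] pos [ 0.5172  -0.03077  0.25418]
```

Emit:
apply_moves(moves=[[[0, 0, 0], [0, 0, 0.04], 1], [[0, 0, 0], [0, 0, 0.05], 1], [[0, 0, 0], [0, 0, 0.05], 1], [[0, 0, 0], [0, 0, 0.05], 1], [[0, 0, 0], [0, 0, 0.05], 1], [[0, 0, 0], [0, 0, 0.05], 1], [[0, 0, 0], [0, 0, 0.05], 1]])

```text
time: 23.5
tool_pos: [0.5172, -0.0308, 0.2539]
tool_rot: [0.001, 0.866, 0.5, 0.001]
contact_force: [-5.1, 1.6, 14.3]
gripper_width: 0.005
grasp_force: 7.2
```

```bash
python3 f.py; python3 f.py;python3 f.py
```

```text
23.7 F [-4.67  1.62 14.41] [0.4  0.48 0.46] pos [ 0.51721 -0.03076  0.25387]
23.9 F [-4.48  1.36 14.6 ] [0.31 0.67 0.4 ] pos [ 0.51721 -0.03076  0.25387]
24.1 F [-4.69  1.87 14.47] [0.29 0.44 0.3 ] pos [ 0.51721 -0.03077  0.25387]
```

Holding a little more, then letting the ram rise steadily.

Emit:
apply_moves(moves=[[[0, 0, 0], [0, 0, 0], 1], [[0, 0, 0], [0, 0, 0], 1], [[0, 0, 0], [0, 0, 0], 1], [[0, 0, 0], [0, 0, -0.2], 1], [[0, 0, 0], [0, 0, -0.6], 1], [[0, 0, 0], [0, 0, -1.1], 1], [[0, 0, 0], [0, 0, -1.6], 1], [[0, 0, 0], [0, 0, -2.1], 1], [[0, 0, 0], [0, 0, -2.6], 1], [[0, 0, 0], [0, 0, -3.1], 1], [[0, 0, 0], [0, 0, -3.6], 1], [[0, 0, 0], [0, 0, -4.1], 1], [[0, 0, 0], [0, 0, -4.6], 1], [[0, 0, 0], [0, 0, -5.1], 1], [[0, 0, 0], [0, 0, -6], 1], [[0, 0, 0], [0, 0, -8], 1], [[0, 0, 0], [0, 0, -10.6], 1], [[0, 0, 0], [0, 0, -10.6], 1], [[0, 0, 0], [0, 0, -10.6], 1]])

```text
time: 26.0
tool_pos: [0.5166, -0.0308, 0.3573]
tool_rot: [0.001, 0.866, 0.5, 0.0]
contact_force: [0.1, 0.9, -0.5]
gripper_width: -0.003
grasp_force: 0.0
```

```bash
python3 -c "
from h import *
s,t,r=st(); print(s['time'],t,s['contact_force'])
for c in ('side','wrist'):
  p=manip.grab_frame(c); save(p,c+'7.png',(210,180,290,300) if c=='side' else None,5 if c=='side' else 1)
  for l in ('knob','collar_edge','spring','line'):
    for d in manip.spot_point(p,l)[:3]:
      x=w(p,d['location']); print(c,l,round(d['score'],2),x.round(4),proj(p,x).round()[0])
T,Q=pose([.5165,-.031,.059],60,50); B=T-.13*Q.as_matrix()[:,2]
for P in ([.42,-.16,.36],B): print((r.inv()*Q).as_rotvec().round(3).tolist(),(r.inv().apply(np.array(P)-t)*100).round(2).tolist())
"
```

```text
26.0 [ 0.51660901 -0.03081238  0.35731462] [ 0.11079461  0.94707247 -0.48360138]
side knob 0.56 [ 0.5164 -0.0304  0.2847] [251. 196.]
side collar_edge 0.49 [0.5297 0.0613 0.064 ] [250. 240.]
side spring 0.81 [ 0.5586 -0.2838  0.001 ] [324. 383.]
side spring 0.78 [ 0.5458 -0.3427 -0.0009] [332. 415.]
side spring 0.73 [ 0.5194 -0.0321  0.0377] [260. 278.]
side line 0.84 [0.5243 0.0579 0.0673] [248. 240.]
wrist knob 0.59 [ 0.5168 -0.0303  0.2843] [284. 235.]
wrist collar_edge 0.6 [0.5259 0.0606 0.0647] [250.  96.]
wrist spring 0.65 [ 0.5434 -0.3461  0.0033] [396. 324.]
wrist spring 0.65 [ 0.5615 -0.2852 -0.0012] [390. 288.]
wrist line 0.9 [0.5288 0.0573 0.0664] [253.  97.]
[0.001, 0.873, 0.0] [-16.02, -1.9, -0.27]
[0.001, 0.873, 0.0] [-10.21, -0.03, 21.28]
```

View pics/side7.png

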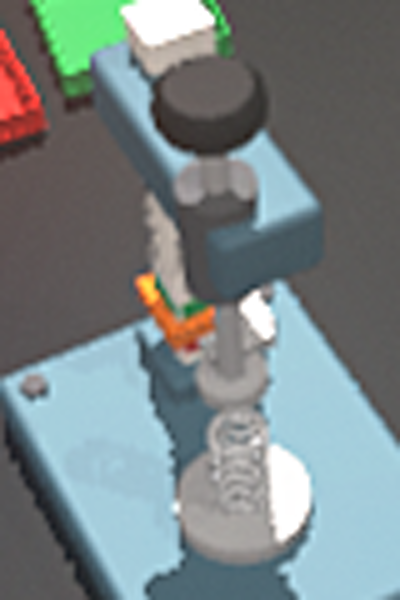

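The ram is right up (knob at 0.285) and the spring is standing at (238,450) in the crop. The orange collar at (180,315) sits low with only red below it. I return to the leaning pre-grasp pose and check the collar from there.

Emit:
apply_moves(moves=[[[0, 0, 0], [-5, -0.6, 0], 1], [[0, 0.15, 0], [-10, -1.2, 0], 1], [[0, 0.3, 0], [-15, -1.9, 0], 1], [[0, 0.45, 0], [-16, -1.9, 2], 0.5], [[0, 0.6, 0], [-16, -1.9, 6], 0], [[0, 0.75, 0], [-15, -1.5, 10.5], -0.1], [[0, 0.873, 0], [-13.5, -1, 15], -0.1], [[0, 0.873, 0], [-11.5, -0.5, 19], -0.1], [[0, 0.873, 0], [-10.2, 0, 21.3], -0.1], [[0, 0.873, 0], [-10.2, 0, 21.3], -0.1], [[0, 0.873, 0], [-10.2, 0, 21.3], -0.1]])

```text
time: 27.6
tool_pos: [0.4654, -0.1192, 0.144]
tool_rot: [-0.211, 0.785, 0.453, 0.366]
contact_force: [-0.6, -0.5, 1.4]
gripper_width: 0.55
grasp_force: 0.0
```

```bash
python3 b.py w8.png wrist side; python3 -c "
from h import *
p=manip.grab_frame('wrist'); save(p,'w8c.png',(170,20,350,300),2)
for l in ('collar_edge','line'):
    for d in manip.spot_point(p,l)[:2]:
      x=w(p,d['location']); print(l,round(d['score'],2),x.round(4))
print(st()[1])
for P in ([.5165,-.031,.059],[.518,-.031,.059]): go(P,60,50)"
```

```text
t [ 0.46536895 -0.11922099  0.14396108] rot [ 0.001  0.    -0.   ] 0.0 spring expected [ 0.4663 -0.1186  0.1208]
wrist spring 0.55 [ 0.5199 -0.0333  0.0344] [287. 223.]
wrist plate 0.8 [ 0.5158 -0.0335  0.0387] [283. 223.]
wrist plate 0.74 [ 7.838e-01 -9.340e-02  7.000e-04] [533. 174.]
wrist head 0.71 [ 0.5178 -0.0315  0.1925] [287.  43.]
wrist head 0.26 [ 0.7814 -0.0928  0.0023] [532. 174.]
side spring 0.69 [ 0.5181 -0.0307  0.0347] [259. 279.]
side spring 0.66 [ 0.5575 -0.2838 -0.0006] [324. 383.]
side spring 0.51 [ 0.5476 -0.3427 -0.0013] [333. 415.]
side plate 0.9 [ 0.5165 -0.0311  0.0364] [258. 279.]
side plate 0.23 [0.3816 0.138  0.003 ] [184. 252.]
side head 0.75 [ 0.517  -0.0278  0.1939] [254. 229.]
collar_edge 0.57 [0.5275 0.0578 0.0636]
line 0.86 [0.5294 0.0569 0.07  ]
[ 0.46529434 -0.11931879  0.14377263]
turn [0.001, 0.0, 0.0] shift cm [0.07, 0.01, 12.97]
turn [0.001, 0.0, 0.0] shift cm [0.12, 0.14, 13.03]
```

View pics/w8c.png

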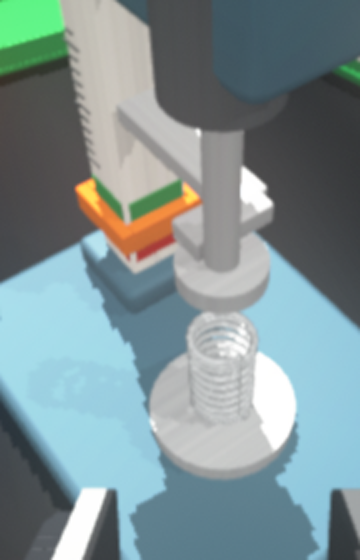

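The orange collar at (135,210) in the crop covers the line, with only red visible below it. Edge ≈ 0.064 against line 0.068, and ram travel was ≈ 48 mm, so the spring is tired and goes in the red tray. I re-grasp.

Emit:
apply_moves(moves=[[[0, 0, 0], [0.08, 0.05, 2], -0.1], [[0, 0, 0], [0.08, 0.05, 5], -0.1], [[0, 0, 0], [0.08, 0.05, 8], -0.1], [[0, 0, 0], [0.08, 0.05, 10.5], -0.1], [[0, 0, 0], [0.08, 0.05, 12.3], -0.1], [[0, 0, 0], [0.08, 0.05, 13], -0.05], [[0, 0, 0], [0.08, 0.05, 13], 0.1], [[0, 0, 0], [0.08, 0.05, 13], 0.25], [[0, 0, 0], [0.08, 0.05, 13], 0.34], [[0, 0, 0], [0.08, 0.05, 13], 0.38], [[0, 0, 0], [0.08, 0.05, 13], 0.41], [[0, 0, 0], [0.08, 0.05, 13], 0.41], [[0, 0, 0], [0.08, 0.05, 13], 0.41]])

```text
time: 29.45
tool_pos: [0.5162, -0.0333, 0.0612]
tool_rot: [-0.211, 0.785, 0.453, 0.366]
contact_force: [-3.1, -3.2, 4.6]
gripper_width: 0.296
grasp_force: 14.7
```

Emit:
apply_moves(moves=[[[0, 0, 0], [0, 0, 0], 0.415], [[0, 0, 0], [0, 0, 0], 0.415], [[0, 0, 0], [0.3, 0, -0.25], 0.415], [[0, 0, 0], [0.7, 0, -0.6], 0.415], [[0, 0, 0], [1.15, 0, -0.96], 0.415], [[0, 0, 0], [1.15, 0, -0.96], 0.415]])

```text
time: 30.05
tool_pos: [0.5162, -0.0328, 0.0764]
tool_rot: [-0.211, 0.785, 0.453, 0.366]
contact_force: [0.6, 0.2, -1.0]
gripper_width: 0.296
grasp_force: 18.6
```

Emit:
apply_moves(moves=[[[0, 0, 0], [-0.6, 0, -0.7], 0.415], [[0, 0, 0], [-1.9, 0, -2.3], 0.415], [[0, 0, 0], [-4.0, 0, -4.8], 0.415], [[0, 0, 0], [-6.5, 0, -7.7], 0.415], [[0, 0, 0], [-8.5, 0, -10.1], 0.415], [[0, 0, 0], [-9, 0, -10.7], 0.415], [[0, 0, 0], [-9, 0, -10.7], 0.415]])

```text
time: 30.75
tool_pos: [0.4456, -0.155, 0.0753]
tool_rot: [-0.211, 0.786, 0.452, 0.366]
contact_force: [-0.5, -0.8, -0.9]
gripper_width: 0.298
grasp_force: 18.6
```

```bash
python3 -c "
from h import *
s,t,r=st(); print(s['time'],t,s['contact_force'],s['grasp_force'])
p=manip.grab_frame('wrist'); save(p,'w9.png')
S=manip.silhouettes(p,'spring'); v,u=np.where(S[0]['pixels']); print(u.min(),u.max(),v.min(),v.max())
for d in manip.spot_point(p,'spring')[:1]: print(w(p,d['location']).round(4))
b=t+np.array([.5165-.5162,-.0312+.0333,.037-.0612]); print('spring bottom',b)
ang=np.linspace(0,6.28,60)
for z in (0,.05): k=proj(p,np.c_[b[0]+.013*np.cos(ang),b[1]+.013*np.sin(ang),0*ang+b[2]+z]); print(z,k.min(0).round(),k.max(0).round())
for c in ('side','top'):
  p=manip.grab_frame(c)
  for l in ('tray_red','tray_green'):
    for d in manip.spot_point(p,l)[:1]: print(c,l,w(p,d['location']).round(4))
  m=manip.silhouettes(p,'tray_red')[0]['pixels']; c2=cv2.minAreaRect(np.argwhere(m)[:,::-1].astype(np.float32)); print([atz(p,x,.02).round(3) for x in cv2.boxPoints(c2)])
"
```

```text
30.75 [ 0.44559043 -0.1549657   0.07534865] [-0.46666299 -0.77792646 -0.89843886] 18.647365492070094
483 559 4 159
spring bottom [ 0.44589043 -0.1528657   0.05114865]
0 [254. 286.] [309. 341.]
0.05 [244. 237.] [319. 306.]
side tray_red [0.4553 0.309  0.0032]
side tray_green [0.5694 0.3351 0.0064]
[array([0.402, 0.351, 0.02 ]), array([0.511, 0.36 , 0.02 ]), array([0.503, 0.246, 0.02 ]), array([0.401, 0.24 , 0.02 ])]
top tray_red [0.4492 0.309  0.001 ]
top tray_green [0.574  0.3314 0.0028]
[array([0.5  , 0.359, 0.02 ]), array([0.503, 0.26 , 0.02 ]), array([0.406, 0.255, 0.02 ]), array([0.403, 0.352, 0.02 ])]
```

```bash
cat > pl.py <<'E'
from h import *
import sys
s,t,r=st()
Qg=pose([0,0,0],60,50)[1]; c=Qg.inv().apply([.5165-.5162,-.0312+.0333,.037-.0612])
def pr(n,T,Q): print(n,"turn",(r.inv()*Q).as_rotvec().round(3).tolist(),"shift",(r.inv().apply(np.array(T)-t)*100).round(2).tolist(),"T",np.round(T,3))
if len(sys.argv)<2:
  pr("W1",[.43,-.155,.36],pose([0]*3,60,0)[1])
  pr("W2",[.43,.25,.36],pose([0]*3,-10,0)[1])
  pr("W2b",[.43,.05,.36],pose([0]*3,25,0)[1])
Q=pose([0]*3,-10,50)[1]
for h in (.14,.03,.01,.005): pr(h,np.array([.453,.308,h])-Q.apply(c),Q)
E
python3 pl.py
```

```text
W1 turn [-0.0, -0.873, 0.0] shift [21.2, -1.3, -19.01] T [ 0.43  -0.155  0.36 ]
W2 turn [-0.531, -0.759, 1.14] shift [43.75, -21.54, 7.86] T [0.43 0.25 0.36]
W2b turn [-0.266, -0.844, 0.571] shift [32.62, -11.55, -5.41] T [0.43 0.05 0.36]
0.14 turn [-0.936, 0.0, 0.786] shift [32.63, -22.61, 25.07] T [0.451 0.308 0.164]
0.03 turn [-0.936, 0.0, 0.786] shift [24.21, -22.6, 32.14] T [0.451 0.308 0.054]
0.01 turn [-0.936, 0.0, 0.786] shift [22.68, -22.6, 33.43] T [0.451 0.308 0.034]
0.005 turn [-0.936, 0.0, 0.786] shift [22.29, -22.6, 33.75] T [0.451 0.308 0.029]
```

View pics/w9.png

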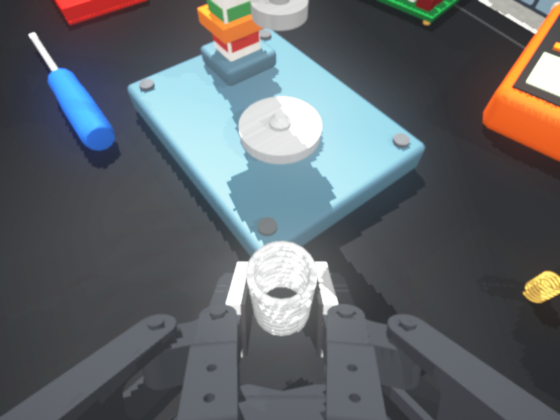

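The spring is held upright at (282,285), the spigot is free, and the collar sits at (230,25). I carry it over, high, tool pointing down.

Emit:
apply_moves(moves=[[[0, -0.1, 0], [2, 0, -2], 0.415], [[0, -0.2, 0], [5, -0.3, -4.7], 0.415], [[0, -0.33, 0], [8.5, -0.5, -7.8], 0.415], [[0, -0.46, 0], [12, -0.8, -11], 0.415], [[0, -0.6, 0], [15.5, -1, -14], 0.415], [[0, -0.73, 0], [19, -1.2, -17], 0.415], [[0, -0.873, 0], [21.2, -1.3, -19], 0.415], [[0, -0.873, 0], [21.2, -1.3, -19], 0.415], [[-0.06, -0.868, 0.12], [23.5, -3.4, -16.2], 0.415], [[-0.12, -0.863, 0.25], [26, -5.7, -13.2], 0.415], [[-0.19, -0.855, 0.4], [29.3, -8.6, -9.3], 0.415], [[-0.266, -0.844, 0.571], [32.62, -11.55, -5.4], 0.415], [[-0.33, -0.83, 0.7], [35.2, -13.9, -2.3], 0.415], [[-0.39, -0.815, 0.83], [37.8, -16.2, 0.8], 0.415], [[-0.46, -0.79, 0.97], [40.5, -18.7, 4], 0.415], [[-0.531, -0.759, 1.14], [43.75, -21.54, 7.86], 0.415], [[-0.531, -0.759, 1.14], [43.75, -21.54, 7.86], 0.415], [[-0.531, -0.759, 1.14], [43.75, -21.54, 7.86], 0.415]])

```text
time: 33.1
tool_pos: [0.4292, 0.2519, 0.358]
tool_rot: [-0.0, 0.996, -0.089, -0.002]
contact_force: [-0.2, -0.3, -0.7]
gripper_width: 0.297
grasp_force: 18.7
```

```bash
python3 pl.py 1; python3 -c "
from h import *
s,t,r=st(); print(s['time'],t,r.as_matrix().round(2).tolist(),s['grasp_force'],np.round(s['joint_pos'],2))"
```

```text
0.14 turn [0.001, 0.877, -0.003] shift [1.24, -5.86, 19.38] T [0.451 0.308 0.164]
0.03 turn [0.001, 0.877, -0.003] shift [1.29, -5.86, 30.38] T [0.451 0.308 0.054]
0.01 turn [0.001, 0.877, -0.003] shift [1.3, -5.86, 32.38] T [0.451 0.308 0.034]
0.005 turn [0.001, 0.877, -0.003] shift [1.3, -5.86, 32.88] T [0.451 0.308 0.029]
33.1 [0.42918951 0.25185374 0.35801837] [[0.98, -0.18, -0.0], [-0.18, -0.98, 0.0], [-0.0, -0.0, -1.0]] 18.6827458353946 [ 0.38 -0.29  1.75  0.    1.69  2.13]
```

Emit:
apply_moves(moves=[[[0, 0.15, 0], [0.3, -1.5, 2.5], 0.415], [[0, 0.3, 0], [0.6, -3, 5.5], 0.415], [[0, 0.45, 0], [0.9, -4.5, 9], 0.415], [[0, 0.6, 0], [1.24, -5.86, 12.5], 0.415], [[0, 0.75, 0], [1.24, -5.86, 16], 0.415], [[0, 0.877, -0.003], [1.24, -5.86, 19.38], 0.415], [[0, 0.877, -0.003], [1.24, -5.86, 19.38], 0.415], [[0, 0.877, -0.003], [1.24, -5.86, 19.38], 0.415], [[0, 0.877, -0.003], [1.24, -5.86, 19.38], 0.415]])

```text
time: 34.0
tool_pos: [0.4526, 0.3049, 0.1659]
tool_rot: [0.037, 0.902, -0.078, 0.422]
contact_force: [0.2, 1.2, 0.0]
gripper_width: 0.296
grasp_force: 18.7
```

```bash
python3 pl.py 1; python3 -c "
from h import *
s,t,r=st(); print(s['time'],t,s['grasp_force'],np.round(s['joint_pos'],2))
for c in ('wrist','top','side'):
  p=manip.grab_frame(c)
  for l in ('spring','tray_red'):
    for d in manip.spot_point(p,l)[:2]: print(c,l,round(d['score'],2),w(p,d['location']).round(4))
"
```

```text
0.14 turn [-0.0, -0.002, 0.002] shift [-0.27, -0.24, -0.05] T [0.451 0.308 0.164]
0.03 turn [-0.0, -0.002, 0.002] shift [-8.71, -0.25, 7.0] T [0.451 0.308 0.054]
0.01 turn [-0.0, -0.002, 0.002] shift [-10.25, -0.25, 8.28] T [0.451 0.308 0.034]
0.005 turn [-0.0, -0.002, 0.002] shift [-10.63, -0.25, 8.6] T [0.451 0.308 0.029]
34.0 [0.45257623 0.30488948 0.16593645] 18.704737216467038 [ 0.75 -0.27  2.22 -0.97  0.84  3.04]
wrist spring 0.79 [0.456  0.3037 0.1417]
wrist tray_red 0.89 [0.4542 0.3074 0.0037]
wrist tray_red 0.15 [0.5284 0.0543 0.0664]
top spring 0.59 [ 0.5443 -0.3418  0.0013]
top spring 0.57 [ 0.558  -0.2873  0.0016]
top tray_red 0.84 [0.4513 0.3098 0.0032]
top tray_red 0.47 [ 0.5138 -0.0344  0.1899]
side spring 0.86 [ 0.5618 -0.2871 -0.0008]
side spring 0.69 [ 0.5463 -0.3431 -0.0025]
side tray_red 0.69 [4.555e-01 3.123e-01 3.000e-04]
```

Joint 4 is near its limit, so I turn the azimuth to +5° before lowering.

```bash
sed -i 's/,-10,50)/,5,50)/' pl.py; python3 pl.py 1
```

```text
0.14 turn [0.2, -0.004, -0.167] shift [-0.32, -0.15, 0.01] T [0.451 0.307 0.164]
0.03 turn [0.2, -0.004, -0.167] shift [-8.77, -0.15, 7.05] T [0.451 0.307 0.054]
0.01 turn [0.2, -0.004, -0.167] shift [-10.31, -0.15, 8.33] T [0.451 0.307 0.034]
0.005 turn [0.2, -0.004, -0.167] shift [-10.69, -0.15, 8.65] T [0.451 0.307 0.029]
```

Emit:
apply_moves(moves=[[[0.1, 0, -0.083], [-0.3, -0.15, 0], 0.415], [[0.2, 0, -0.167], [-0.3, -0.15, 0], 0.415], [[0.2, 0, -0.167], [-0.3, -0.15, 0], 0.415], [[0.2, 0, -0.167], [-2, -0.15, 1.4], 0.415], [[0.2, 0, -0.167], [-4.2, -0.15, 3.2], 0.415], [[0.2, 0, -0.167], [-4.6, -0.15, 3.6], 0.415], [[0.2, 0, -0.167], [-4.6, -0.15, 3.6], 0.415]])

```text
time: 35.15
tool_pos: [0.4505, 0.3066, 0.1064]
tool_rot: [-0.017, 0.905, 0.04, 0.423]
contact_force: [-0.5, 0.3, -1.0]
gripper_width: 0.299
grasp_force: 18.7
```

```bash
python3 pl.py 1; python3 -c "
from h import *
s,t,r=st(); print(s['time'],t,s['grasp_force'],np.round(s['joint_pos'],2))"
```

```text
0.14 turn [0.002, -0.001, 0.002] shift [4.47, -0.02, -3.66] T [0.451 0.307 0.164]
0.03 turn [0.002, -0.001, 0.002] shift [-3.96, -0.05, 3.4] T [0.451 0.307 0.054]
0.01 turn [0.002, -0.001, 0.002] shift [-5.49, -0.06, 4.68] T [0.451 0.307 0.034]
0.005 turn [0.002, -0.001, 0.002] shift [-5.88, -0.06, 5.01] T [0.451 0.307 0.029]
35.15 [0.45049723 0.30662715 0.10638704] 18.740494619705714 [ 0.66 -0.28  2.34 -1.01  0.52  2.91]
```

Joint 4 keeps nearing its limit on this side. I'll rise, go tool-down, and lean in from the other side (azimuth 70°), where joint 4 has room.

```bash
sed -i 's/,5,50)/,70,50)/' pl.py; cat >> pl.py <<'E'
for az,ti,z in ((5,25,.2),(5,0,.25),(27,0,.25),(48,0,.25),(70,0,.25),(70,25,.22)): pr((az,ti),[.45,.307,z],pose([0]*3,az,ti)[1])
E
python3 pl.py 1
```

```text
0.14 turn [0.872, 0.001, -0.727] shift [4.59, 0.12, -3.52] T [0.453 0.306 0.164]
0.03 turn [0.872, 0.001, -0.727] shift [-3.84, 0.08, 3.54] T [0.453 0.306 0.054]
0.01 turn [0.872, 0.001, -0.727] shift [-5.37, 0.07, 4.83] T [0.453 0.306 0.034]
0.005 turn [0.872, 0.001, -0.727] shift [-5.76, 0.07, 5.15] T [0.453 0.306 0.029]
(5, 25) turn [0.003, -0.437, 0.001] shift [7.15, -0.01, -6.05] T [0.45  0.307 0.2  ]
(5, 0) turn [0.003, -0.874, 0.001] shift [10.98, 0.0, -9.26] T [0.45  0.307 0.25 ]
(27, 0) turn [0.171, -0.862, -0.358] shift [10.98, 0.0, -9.26] T [0.45  0.307 0.25 ]
(48, 0) turn [0.33, -0.83, -0.7] shift [10.98, 0.0, -9.26] T [0.45  0.307 0.25 ]
(70, 0) turn [0.497, -0.774, -1.057] shift [10.98, 0.0, -9.26] T [0.45  0.307 0.25 ]
(70, 25) turn [0.699, -0.387, -0.905] shift [8.68, -0.01, -7.33] T [0.45  0.307 0.22 ]
```

Emit:
apply_moves(moves=[[[0, -0.1, 0], [2.5, 0, -2], 0.415], [[0, -0.24, 0], [5, 0, -4.2], 0.415], [[0, -0.38, 0], [7.15, 0, -6.05], 0.415], [[0, -0.52, 0], [8.5, 0, -7.2], 0.415], [[0, -0.66, 0], [9.8, 0, -8.3], 0.415], [[0, -0.8, 0], [10.98, 0, -9.26], 0.415], [[0, -0.874, 0], [10.98, 0, -9.26], 0.415], [[0.171, -0.862, -0.358], [10.98, 0, -9.26], 0.415], [[0.171, -0.862, -0.358], [10.98, 0, -9.26], 0.415], [[0.171, -0.862, -0.358], [10.98, 0, -9.26], 0.415], [[0.33, -0.83, -0.7], [10.98, 0, -9.26], 0.415], [[0.33, -0.83, -0.7], [10.98, 0, -9.26], 0.415], [[0.33, -0.83, -0.7], [10.98, 0, -9.26], 0.415], [[0.497, -0.774, -1.057], [10.98, 0, -9.26], 0.415], [[0.497, -0.774, -1.057], [10.98, 0, -9.26], 0.415], [[0.497, -0.774, -1.057], [10.98, 0, -9.26], 0.415]])

```text
time: 36.75
tool_pos: [0.4505, 0.3077, 0.2537]
tool_rot: [-0.0, 0.817, 0.576, 0.003]
contact_force: [0.9, 0.4, -0.1]
gripper_width: 0.297
grasp_force: 18.7
```

```bash
python3 pl.py 1 | head -4; python3 -c "
from h import *
s,t,r=st(); print(s['time'],t,s['grasp_force'],np.round(s['joint_pos'],2))"
```

```text
0.14 turn [-0.0, 0.868, 0.007] shift [-0.12, 0.28, 8.95] T [0.453 0.306 0.164]
0.03 turn [-0.0, 0.868, 0.007] shift [-0.17, 0.25, 19.95] T [0.453 0.306 0.054]
0.01 turn [-0.0, 0.868, 0.007] shift [-0.18, 0.25, 21.95] T [0.453 0.306 0.034]
0.005 turn [-0.0, 0.868, 0.007] shift [-0.18, 0.25, 22.45] T [0.453 0.306 0.029]
36.75 [0.45049243 0.3077024  0.25366921] 18.72808755026199 [ 0.46 -0.14  1.79  0.    1.49  0.81]
```

Emit:
apply_moves(moves=[[[0, 0.14, 0], [0, 0.1, 1.5], 0.415], [[0, 0.28, 0], [0, 0.2, 3], 0.415], [[0, 0.42, 0], [-0.1, 0.28, 4.5], 0.415], [[0, 0.56, 0], [-0.1, 0.28, 6], 0.415], [[0, 0.7, 0], [-0.1, 0.28, 7.5], 0.415], [[0, 0.8, 0], [-0.1, 0.28, 8.9], 0.415], [[0, 0.868, 0.007], [-0.1, 0.28, 8.95], 0.415], [[0, 0.868, 0.007], [-0.1, 0.28, 8.95], 0.415], [[0, 0.868, 0.007], [-0.1, 0.28, 8.95], 0.415]])

```text
time: 37.65
tool_pos: [0.4535, 0.3055, 0.1637]
tool_rot: [-0.241, 0.744, 0.518, 0.346]
contact_force: [0.5, -0.2, -0.9]
gripper_width: 0.296
grasp_force: 18.8
```

```bash
python3 pl.py 1 | head -4; python3 -c "
from h import *
s,t,r=st(); print(s['time'],t,s['contact_force'],s['grasp_force'],np.round(s['joint_pos'],2))"
```

```text
0.14 turn [0.004, 0.002, -0.003] shift [0.05, -0.05, -0.02] T [0.453 0.306 0.164]
0.03 turn [0.004, 0.002, -0.003] shift [-8.36, -0.06, 7.07] T [0.453 0.306 0.054]
0.01 turn [0.004, 0.002, -0.003] shift [-9.89, -0.06, 8.36] T [0.453 0.306 0.034]
0.005 turn [0.004, 0.002, -0.003] shift [-10.28, -0.06, 8.68] T [0.453 0.306 0.029]
37.65 [0.45348903 0.30551954 0.16372448] [ 0.5093982  -0.22054555 -0.920045  ] 18.75127124832943 [ 0.11 -0.34  2.27  0.96  0.99 -0.01]
```

Emit:
apply_moves(moves=[[[0, 0, 0], [-1.5, 0, 1.3], 0.415], [[0, 0, 0], [-3.8, -0.03, 3.2], 0.415], [[0, 0, 0], [-6, -0.05, 5.1], 0.415], [[0, 0, 0], [-7.6, -0.06, 6.4], 0.415], [[0, 0, 0], [-8.36, -0.06, 7.07], 0.415], [[0, 0, 0], [-8.36, -0.06, 7.07], 0.415], [[0, 0, 0], [-8.36, -0.06, 7.07], 0.415]])

```text
time: 38.35
tool_pos: [0.4533, 0.3065, 0.0543]
tool_rot: [-0.241, 0.744, 0.519, 0.346]
contact_force: [1.4, -0.5, -0.5]
gripper_width: 0.294
grasp_force: 18.7
```

```bash
python3 pl.py 1 | head -4; python3 -c "
from h import *
s,t,r=st(); print(s['time'],t,s['contact_force'],s['grasp_force'],np.round(s['joint_pos'],2))
p=manip.grab_frame('wrist')
for l in ('spring','tray_red'):
    for d in manip.spot_point(p,l)[:2]: print(l,round(d['score'],2),w(p,d['location']).round(4))"
```

```text
0.14 turn [0.003, 0.001, -0.002] shift [8.37, 0.01, -7.13] T [0.453 0.306 0.164]
0.03 turn [0.003, 0.001, -0.002] shift [-0.05, -0.0, -0.05] T [0.453 0.306 0.054]
0.01 turn [0.003, 0.001, -0.002] shift [-1.58, -0.0, 1.24] T [0.453 0.306 0.034]
0.005 turn [0.003, 0.001, -0.002] shift [-1.96, -0.0, 1.56] T [0.453 0.306 0.029]
38.35 [0.4533252  0.30653659 0.05427825] [ 1.36005786 -0.53137966 -0.49383597] 18.74870121013373 [ 0.11 -0.09  2.3   1.14  0.85 -0.3 ]
spring 0.82 [0.4547 0.3076 0.0281]
```

Good. I lower toward the tray floor.

Emit:
apply_moves(moves=[[[0, 0, 0], [-0.4, 0, 0.32], 0.415], [[0, 0, 0], [-0.8, 0, 0.63], 0.415], [[0, 0, 0], [-1.2, 0, 0.95], 0.415], [[0, 0, 0], [-1.6, 0, 1.27], 0.415], [[0, 0, 0], [-1.7, 0, 1.35], 0.415], [[0, 0, 0], [-1.7, 0, 1.35], 0.415]])

```text
time: 39.1
tool_pos: [0.4513, 0.3051, 0.0301]
tool_rot: [-0.242, 0.745, 0.518, 0.345]
contact_force: [-0.4, -0.4, -0.4]
gripper_width: 0.298
grasp_force: 18.7
```

Emit:
apply_moves(moves=[[[0, 0, 0], [-0.04, 0, 0.03], 0.415], [[0, 0, 0], [-0.08, 0, 0.06], 0.415], [[0, 0, 0], [-0.08, 0, 0.06], 0.415]])

```text
time: 39.4
tool_pos: [0.4517, 0.3052, 0.0299]
tool_rot: [-0.242, 0.744, 0.518, 0.346]
contact_force: [-0.6, 0.7, 0.2]
gripper_width: 0.297
grasp_force: 18.7
```

Emit:
apply_moves(moves=[[[0, 0, 0], [-0.04, 0, 0.03], 0.415], [[0, 0, 0], [-0.08, 0, 0.06], 0.415], [[0, 0, 0], [-0.08, 0, 0.06], 0.415]])

```text
time: 39.7
tool_pos: [0.4519, 0.3053, 0.0293]
tool_rot: [-0.242, 0.744, 0.518, 0.346]
contact_force: [-2.5, -2.1, 5.5]
gripper_width: 0.297
grasp_force: 19.3
```

Touchdown on the tray floor. I release and back out.

Emit:
apply_moves(moves=[[[0, 0, 0], [0.04, 0, -0.03], 0.4], [[0, 0, 0], [0.04, 0, -0.03], 0.37], [[0, 0, 0], [0.04, 0, -0.03], 0.3], [[0, 0, 0], [0.04, 0, -0.03], 0.2], [[0, 0, 0], [0.04, 0, -0.03], 0.1], [[0, 0, 0], [0.04, 0, -0.03], 0.05], [[0, 0, 0], [0.04, 0, -0.03], 0.05], [[0, 0, 0], [0.04, 0, -0.8], 0.05], [[0, 0, 0], [0.04, 0, -2.5], 0.05], [[0, 0, 0], [0.04, 0, -5], 0.05], [[0, 0, 0], [1, 0, -8], 0.05], [[0, 0, 0], [3, 0, -11], 0.05], [[0, 0, 0], [3, 0, -11], 0.05], [[0, 0, 0], [3, 0, -11], 0.05]])

```text
time: 41.1
tool_pos: [0.43, 0.2438, 0.124]
tool_rot: [-0.24, 0.744, 0.518, 0.347]
contact_force: [0.3, 0.2, -0.9]
gripper_width: 0.477
grasp_force: 0.0
```

```bash
python3 -c "
from h import *
s,t,r=st(); print(s['time'],t,s['contact_force'])
for c in ('wrist','side','top'):
  p=manip.grab_frame(c)
  for l in ('spring','tray_red','small_spring','collar_edge','flux_jar'):
    for d in manip.spot_point(p,l)[:3]: print(c,l,round(d['score'],2),w(p,d['location']).round(4))
  for d in manip.look_for(p,'spring')[:3]: print(c,'look',round(d['score'],2),w(p,d['location']).round(4))
  if c=='wrist':
    ang=np.linspace(0,6.28,60)
    for d in manip.silhouettes(p,'spring')[:2]: v,u=np.where(d['pixels']); print(u.min(),u.max(),v.min(),v.max())
    for z in (.005,.055): k=proj(p,np.c_[.453+.013*np.cos(ang),.307+.013*np.sin(ang),0*ang+z]); print(z,k.min(0).round(),k.max(0).round())
"
```

```text
41.1 [0.42996552 0.2437532  0.12397945] [ 0.26454729  0.15035706 -0.86091341]
wrist spring 0.69 [0.4544 0.3068 0.002 ]
wrist tray_red 0.64 [0.4556 0.3085 0.0045]
wrist collar_edge 0.45 [0.5713 0.3327 0.0033]
wrist look 0.84 [0.4513 0.3039 0.0341]
262 299 220 277
0.005 [265. 251.] [298. 282.]
0.055 [263. 220.] [301. 253.]
side spring 0.84 [ 0.5603 -0.2844  0.    ]
side spring 0.77 [ 5.471e-01 -3.418e-01 -4.000e-04]
side spring 0.42 [0.4514 0.3065 0.0041]
side tray_red 0.77 [0.4516 0.3149 0.002 ]
side small_spring 0.56 [ 0.5992 -0.21    0.003 ]
side small_spring 0.25 [ 0.5169 -0.0292  0.2835]
side collar_edge 0.71 [ 0.5198 -0.0327  0.0381]
side collar_edge 0.55 [0.5312 0.0576 0.0626]
side flux_jar 0.7 [ 0.3836 -0.1491  0.0008]
side look 0.72 [ 0.5595 -0.2856  0.0289]
side look 0.67 [ 0.5474 -0.3431  0.0272]
top spring 0.66 [ 0.5593 -0.2846  0.0031]
top spring 0.59 [ 0.5467 -0.3431  0.0014]
top spring 0.51 [0.4535 0.3024 0.0005]
top tray_red 0.7 [0.4526 0.3101 0.005 ]
top tray_red 0.53 [ 0.516  -0.0283  0.0031]
top tray_red 0.39 [ 0.5148 -0.0366  0.1915]
top small_spring 0.57 [0.4541 0.3037 0.0066]
top flux_jar 0.5 [ 3.855e-01 -1.500e-01 -2.000e-04]
top flux_jar 0.3 [0.5731 0.3346 0.0029]
top look 0.41 [ 0.5585 -0.2863  0.034 ]
```

The spring's silhouette (u 262–299, v 220–277) matches an upright spring at the red tray's centre. Everything else is in place and the robot touches nothing.

```bash
python3 -c "
from plant import manip
print(manip.job_done())"
```

```text
the job is handed in; nothing more can be done
None
```

The spring tested tired and I handed the job in with it standing upright in the red tray: at about 12–13 N (estimated from the wrist force, less the ram's own 1.5 N) it gave about 20 mm, and the collar's lower edge stopped about 5 mm past the line.

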